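# Third hand: press the valve block into the sprung stop

## Robot

A 6-joint arm with a two-finger parallel gripper is mounted at the origin on the work surface. World frame = base frame: x ahead of the robot, y to its left, z up, the work surface at z = 0. Lengths are in mm, angles in rad, forces in N, time in s.
With the tool pointing down it reaches from about 400 to 925 mm from the base axis. Payload 12.5 kg.
Tool frame: the origin (TCP) lies on the front face of the gripper's body, between the roots of the fingers; the fingertips stand 78 mm ahead of it and the grasp point (between the pads) lies 59 mm ahead of it (env.nose_length is the distance from the TCP to the fingertips, in mm); z points along the fingers, y is the line along which they close (so a half turn about z gives the same grasp; the last joint's range is limited). The gripper opens to 95 mm and grips with 3 to 60 N. Pads are 20 mm wide; open, the fingers measure 119 mm over their backs; the gripper's body (75 mm by 180 mm) begins 59 mm behind the grasp point.
Start: joints at [-1.231, 0.491, 1.559, -0, 1.092, -0.106], TCP at [269.509, -563.917, 292.261] pointing down, gripper open.
Joint ranges: [-3.1, 3.1], [-0.84, 2.19], [0.05, 2.79], [-1.13, 4.28], [0.06, 2.93], [-2.69, 2.69]. Speed limits (rad/s): [2.22, 2.22, 2.79, 3.14, 3.14, 3.14].

## Interface

Orientations are given as [roll, pitch, yaw] about the fixed x, y, z axes, in that order (R = Rz(yaw) Ry(pitch) Rx(roll)).
In Python, from cell import env gives the robot as it stands.
- The arm moves only by the tool jog_arm, never from a script. Its argument "motion" is a list of rows, each a list of 7 numbers: the turn, a rotation vector about the tool's x, y, z in degrees, then the shift along the tool's x, y, z in mm, then the finger opening in mm, from 0 to 95.1. In form: [[wx, wy, wz, x, y, z, hand], ...]. A call has 1 to 10 rows; each row shifts and turns the commanded pose from where the row before left it, along the tool's axes as they then stand; what a row does not reach is not made up. A row lasts 1/8 s, in which the tool goes at most 62.5 mm and 10.7 degrees, less where a joint would pass 70% of its speed; a pose out of reach is approached as far as the arm can. A call is refused whole if a number of a shift passes 62.5 or a number of a turn 10.7, either way. A call with a gripper value outside its range is refused whole. The fingers move at their own pace and stop on an object; the grip force is fixed at half the most. Time passes only in rows, so rows that do not move let the fingers close. It gives the time, the measured TCP pose, the force, the opening and the grip force at its end, in the units of the state.
- env.state(): the state, without advancing time (a new reading comes with each control period).
- env.read_camera(name): name is "scene" or "top"; returns a dict with "color" (400x640x3 uint8, red, green, blue), "z_map" (400x640 float32, mm along the optical axis (not along the pixel's ray), 0 where there is no reading), "camera_matrix" (3x3 intrinsics, pixels), "k1" (the pictures are not rectified: a ray, as slopes to the right and down, at radius r is drawn at 1 + k1 r^2 times it, then the intrinsics apply), "world_to_cam" (4x4, takes a point from world to camera coordinates). Camera axes: x right, y up, looking along -z (the intrinsics and any distortion apply to the point x, -y, -z); pixel columns grow to the right and rows downward; lengths in mm; the calibration is good to about 2 mm. A picture is of the moment at which its call begins.
- env.job_done(): hands the job in; it is judged then, once.
Trained networks look in the newest picture that a camera, given by its name, has taken for a name from the list of things; names that differ only in an ending like _2 or _b are one class to them, and where a whole thing is asked for, a point or a joint stands for the part that bears it (a point fixed in the world has none). Each returns a list of dicts, best first, with "score" (0 to 1); they miss things now and then, are a little off and sometimes report something else, mostly with a low value. They report only what shows in the picture. A call takes as long as a camera call.
- env.recognise(camera, thing): "location" ([column, row] in pixels, amid what is visible of it).
The state is a dict: "t": time; "joints": joint angles; "qvel": joint speeds; "tau": joint torques, N m; "eef_pos": TCP position; "tcp_rot": TCP orientation; "ft_force": force on the tool from outside, world axes, zero at the start; "moment": the same for the moment, N m; "opening": opening from 0.0 (shut) to 1.0 (fully open); "grip_force": force on a finger pad.
Only numpy, scipy, OpenCV 4.12 (cv2) and the standard library are available. Lean on these libraries where they do the work, as an engineer would, in place of code of your own. Each camera call takes 0.05 s, during which the arm holds its last target. There are 200 camera calls.

## Task

First clear the assembly fixture: take the tall socket that stands on its base plate and stand it upright on the round rubber mat. Then lay the valve block flat on the fixture's base plate, its wide flanged end centred and square against the sprung pad, and push it steadily until the pad has gone about half-way back (about 10 N), never bottoming the pad. Keep it pressed like that for a couple of seconds and finish still holding it there, without letting go, so that a mechanic can bolt it; leave the spanner, jar and gear where they are.

Things in the scene. Friction and masses are not known exactly. Their poses are not given: they have to be found in the camera images.
- fixture: Steel assembly fixture fixed to the table: base plate 260 (x) x 160 (y) x 12 mm thick, origin at the centre of its underside, on the table. Its own +x points towards the upright dark stop (20 thick, 120 wide, top 78 mm above the table, front face at x = +105 mm). In front of the stop is the sprung pad.
- pad (a joint): How far the aluminium sprung pad has been pushed back along the fixture's +x, m: 0 = out (at rest), 0.020 = bottomed. The spring pushes back with 1 N for every mm (0 N at 0, 10 N at 0.010, 20 N at 0.020).
- pad_face (a point): Centre of the sprung pad's front face (it moves with the pad), which looks along the fixture's -x; axes as the fixture's. The pad is 70 mm wide and 50 mm high, 12 mm thick; this point is 70 mm from the fixture's origin along +x when the pad is out, and 38 mm above the table (26 mm above the base plate's top).
- valve_center (a point): Loose aluminium hydraulic valve block, 0.5 to 0.8 kg, 52 mm high, 100 mm long along its own x, lying flat on the table on the other side of the fixture from the mat. This point is half-way up, 26 mm above its underside. The body is 46 mm wide (y) from x = -50 to +38 mm; the flange at the +x end is 64 mm wide, from x = +38 to +50 mm. At the -x end a round dark plug 24 mm in diameter sticks out 12 mm more. Two dark port rings 5 mm high on top. z is up.
- valve_face (a point): Centre of the flat flange end face of the valve block, 50 mm along the block's +x from valve_center, 26 mm above its underside.
- socket_center (a point): Loose dark steel deep socket, an upright cylinder 36 mm in diameter and 70 mm high, 0.3 kg, standing on the fixture's base plate in front of the pad. This point is on its axis half-way up, 35 mm above its underside; z is its axis.
- mat: Round black rubber mat, 110 mm in diameter, 4 mm thick, fixed on the table beside the fixture (left or right); origin at the centre of its underside.
- spanner: Bystander: steel spanner 200 mm long lying on the table; leave alone. Origin about its middle.
- grease: Bystander: white jar 72 mm in diameter, 90 mm high, black cap; leave alone. Origin at the centre of its underside.
- gear: Bystander: steel gear wheel 80 mm across, 22 mm thick, lying flat beyond the fixture; leave alone. Origin at the centre of its underside.

How it is judged:
By the outcome, as a careful person would: the job done as asked, in the order asked, and still so for the second after the job is handed in, while the arm keeps its last pose, push and grip.
It also fails if it takes over 58 s, if anything falls off the work surface, if the arm or the gripper's body presses on something with over 40 N, if the wrist force passes 120 N, or if a joint passes its speed limit or range.

## Working session

There is one attempt and no reset: what is moved stays moved. The work goes in short steps, Python scripts to look and compute and a tool call to move; the robot and the scene stay as the last step left them, time stands still between calls to the robot, and variables do not carry over. Pictures are saved under pics/ and viewed, at most 10 in all, crops included, and the job is handed in when it is done.

Besides the shell and the picture viewer there is one more tool, called after ">>>" in YAML: its name, and indented under it one key for each argument. jog_arm: Moves the arm, as the interface text tells. Its arguments: {"type":"object","properties":{"motion":{"type":"array"}},"required":["motion"]}

```bash
mkdir -p pics; cat > h.py <<'E'
import numpy as np, cv2
from cell import env
def cloud(d):
    K=np.array(d["camera_matrix"]);k1=d["k1"];z=d["z_map"];h,w=z.shape
    u,v=np.meshgrid(np.arange(w),np.arange(h))
    p=cv2.undistortPoints(np.stack([u,v],-1).reshape(-1,1,2).astype(np.float64),K,np.array([k1,0,0,0,0.])).reshape(h,w,2)
    c=np.stack([p[...,0]*z,-p[...,1]*z,-z,np.ones_like(z)],-1)
    P=c@np.linalg.inv(np.array(d["world_to_cam"])).T
    P=P[...,:3]; P[z==0]=np.nan
    return P
E
python3 - <<'E'
from h import *
print(env.state())
for c in ["scene","top"]:
    d=env.read_camera(c); P=cloud(d); np.savez(f"/tmp/{c}.npz",P=P,c=d["color"])
    cv2.imwrite(f"pics/{c}0.png",d["color"][...,::-1])
    print(c,d["k1"])
    for t in ["fixture","pad","valve_center","socket_center","mat","spanner","grease","gear"]:
        for r in env.recognise(c,t)[:2]:
            u,v=map(int,np.round(r["location"])); print(t,round(r["score"],2),u,v,P[v,u].round(0))
E
```

```text
{'t': 0.0, 'joints': array([-1.23062707e+00,  4.91534169e-01,  1.55943733e+00,  6.97079713e-06,
        1.09170022e+00, -1.05562365e-01]), 'qvel': array([-0.00155036,  0.000465  ,  0.00122827,  0.00087406, -0.00080648,
        0.00062895]), 'tau': array([-4.52114373e-04, -6.12638998e+01, -2.58175921e+01,  6.92362594e-02,
        4.82550357e-02, -1.06609316e-04]), 'eef_pos': array([ 269.43960422, -563.76717004,  291.68165108]), 'tcp_rot': array([-3.14052025e+00, -1.19845253e-04,  4.45728340e-01]), 'ft_force': array([ 1.23445874, -0.22486852,  0.40401871]), 'moment': array([ 0.00577879, -0.04288827,  0.03120341]), 'grip_force': 0.0, 'opening': 0.9997533315160002}
scene -0.030239011349355506
fixture 0.65 282 195 [522. -46.  13.]
pad 0.88 303 198 [585. -43.  59.]
valve_center 0.83 176 281 [ 530. -345.   53.]
socket_center 0.78 273 176 [504. -50.  72.]
mat 0.67 356 96 [443. 315.   4.]
spanner 0.77 246 338 [ 696. -326.    7.]
grease 0.74 429 138 [695. 262.  74.]
gear 0.73 394 222 [755.  59.  21.]
top -0.014714902421397663
fixture 0.96 348 243 [504. -46.  80.]
pad 0.71 342 210 [576. -33.  64.]
pad 0.35 480 246 [ 505. -334.   53.]
valve_center 0.97 481 241 [ 516. -336.   53.]
socket_center 0.66 346 252 [485. -42.  82.]
mat 0.89 182 273 [431. 327.   6.]
spanner 0.59 466 172 [ 676. -319.    7.]
spanner 0.41 348 245 [500. -46.  86.]
grease 0.72 200 160 [675. 275.  93.]
gear 0.93 304 136 [750.  56.  23.]
```

View pics/top0.png

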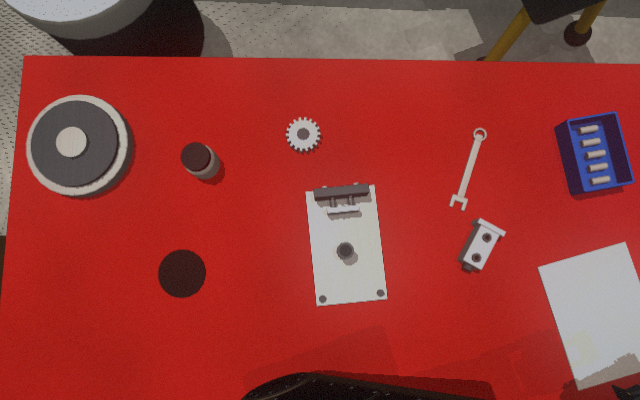

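View pics/scene0.png

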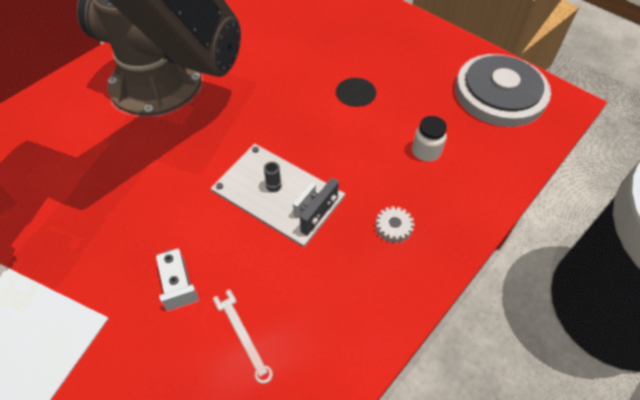

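The top view shows the fixture plate centred near (346,245) with the stop at the top, the socket at (345,250) and the mat at (182,273). The valve is at (482,245) with its flange end up and to the right, and the spanner, jar and gear are clear of the path. Next I fit the poses.

```bash
cat > m.py <<'E'
from h import *
def rect(pts): 
    return cv2.minAreaRect(pts[:,:2].astype(np.float32))
def sel(P,c,r,z0,z1):
    Q=P.reshape(-1,3); m=(np.hypot(Q[:,0]-c[0],Q[:,1]-c[1])<r)&(Q[:,2]>z0)&(Q[:,2]<z1); return Q[m],m
E
python3 - <<'E'
from m import *
for c in ["scene","top"]:
    f=np.load(f"/tmp/{c}.npz");P=f["P"];col=f["c"].reshape(-1,3).astype(int)
    q,_=sel(P,(600,0),300,-5,4); print(c,"table z",np.nanmedian(P[...,2][(np.abs(P[...,2])<8)]))
    notred=~((col[:,0]>1.6*col[:,1]+25))
    for n,ctr,r,z0,z1 in [("plate",(500,-46),165,6,18),("stop",(600,-40),75,66,90),("valve",(520,-338),75,45,56),("sockettop",(490,-46),35,64,90),("socketside",(490,-46),35,25,60),("mat",(435,322),75,-3,12)]:
        Q,m=sel(P,ctr,r,z0,z1); 
        Q=Q[notred[m]]
        if len(Q)<5: print(n,len(Q));continue
        if n=="sockettop":Q=Q[(Q[:,2]>76)]
        R=rect(Q); print(n,len(Q),"rect",np.round(R[0],1),np.round(R[1],1),round(R[2],2),"mean",Q.mean(0).round(1),"zmed",np.median(Q[:,2]).round(1), "circ",[np.round(a,1) for a in cv2.minEnclosingCircle(Q[:,:2].astype(np.float32))])
for c in ["scene","top"]:
    im=np.load(f"/tmp/{c}.npz")["c"]
    a,b=((130,240,130,350) if c=="scene" else (180,310,300,520))[:2],((130,350) if c=="scene" else (300,520))
    if c=="scene": a=(130,320)
    cr=im[a[0]:a[1],b[0]:b[1]]
    cv2.imwrite(f"pics/{c}_crop.png",cv2.resize(cr,None,fx=3.5 if c=="top" else 3,fy=3.5 if c=="top" else 3,interpolation=cv2.INTER_CUBIC)[...,::-1])
E
```

```text
scene table z -0.9971236509221626
plate 4962 rect [503.4 -44.8] [262.4 163.3] 6.84 mean [492.1 -57.2  10.8] zmed 10.7 circ [array([504.7, -44. ]), np.float64(151.4)]
stop 542 rect [618.1 -31.2] [ 21.6 121.6] 7.41 mean [620.2 -34.4  75.6] zmed 76.2 circ [array([617.2, -31.3]), np.float64(61.0)]
valve 1145 rect [ 509.9 -338.1] [ 64.4 101.2] 60.56 mean [ 513.9 -341.2   50.6] zmed 50.4 circ [array([ 511.9, -339.5]), np.float64(56.7)]
sockettop 186 rect [489.9 -41.7] [34.4 36. ] 84.43 mean [490.1 -42.4  80.6] zmed 80.7 circ [array([487.8, -42.7]), np.float64(20.3)]
socketside 149 rect [496.1 -48.8] [35.3 18.6] 43.98 mean [499.3 -50.   42.8] zmed 43.5 circ [array([491.2, -43.8]), np.float64(17.8)]
mat 849 rect [430.8 326.3] [101.  104.8] 63.76 mean [431.6 327.2   3.4] zmed 3.4 circ [array([432.2, 328.7]), np.float64(53.9)]
top table z 0.9407755270140115
plate 6831 rect [503.9 -43.7] [257.8 160.2] 7.16 mean [489.8 -45.2  12.6] zmed 12.7 circ [array([504.1, -43.9]), np.float64(151.0)]
stop 562 rect [599.9 -31.1] [ 54.9 119.2] 6.41 mean [614.7 -29.5  77.6] zmed 78.3 circ [array([617.3, -29.2]), np.float64(59.9)]
valve 909 rect [ 509.1 -339.4] [63.  99.4] 62.33 mean [ 511.1 -339.4   52.2] zmed 52.3 circ [array([ 510.8, -340.1]), np.float64(55.5)]
sockettop 224 rect [487.4 -40.2] [33.8 34. ] 1.54 mean [488.1 -40.2  82.9] zmed 83.0 circ [array([488.2, -40.2]), np.float64(17.7)]
socketside 10 rect [480.4 -30.2] [33.  10.6] 38.13 mean [478.  -30.   38.5] zmed 36.8 circ [array([483.7, -34.4]), np.float64(16.5)]
mat 1705 rect [430.7 328.3] [104.4 105.9] 0.96 mean [430.  328.4   5.1] zmed 5.1 circ [array([429.9, 328.2]), np.float64(53.8)]
```

View pics/top_crop.png

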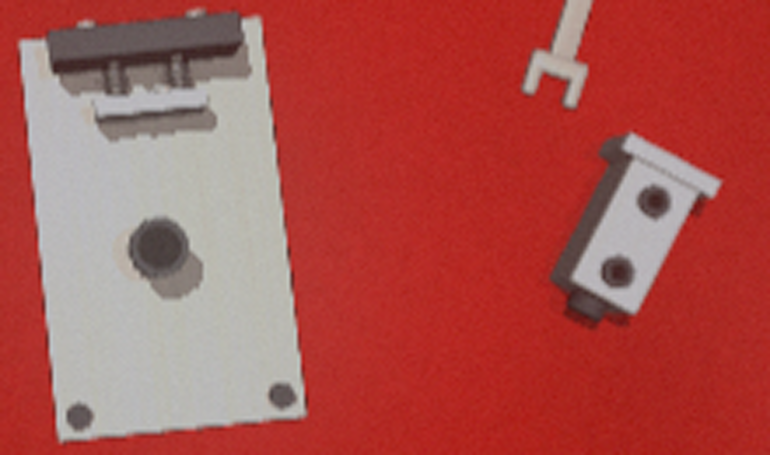

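The poses agree across both cameras:
- **Fixture:** (503.7, -44.2), yaw 7.0°
- **Socket:** (488.5, -41.3)
- **Mat:** (430.5, 328)
- **Valve:** (509.5, -338.8), yaw about -28.5°

In the crop, the plate, pad, socket and flange orientation match these. First I turn to yaw 7° and go above the socket.

>>> jog_arm:
  motion:
    - [0, 0, 9.25, 0, 0, 0, 80]
    - [0, 0, 9.25, 0, 0, 0, 80]

```text
t: 1.15
eef_pos: [269.5, -563.9, 292.3]
tcp_rot: [3.142, -0.0, 0.118]
ft_force: [0.1, 0.1, -0.4]
opening: 0.862
grip_force: 0.0
```

>>> jog_arm:
  motion:
    - [0, 0, 0, 28.1, -49.2, 8, 80]
    - [0, 0, 0, 28.1, -49.2, 8, 80]
    - [0, 0, 0, 28.1, -49.2, 8, 80]
    - [0, 0, 0, 28.1, -49.2, 8, 80]
    - [0, 0, 0, 28.1, -49.2, 8, 80]
    - [0, 0, 0, 28.1, -49.2, 8, 80]
    - [0, 0, 0, 28.1, -49.2, 8, 80]
    - [0, 0, 0, 28.1, -49.2, 8, 80]
    - [0, 0, 0, 28.1, -49.2, 8, 80]
    - [0, 0, 0, 28.1, -49.2, 8, 80]

```text
t: 2.4
eef_pos: [488.7, -39.4, 212.2]
tcp_rot: [3.141, -0.001, 0.123]
ft_force: [1.3, -0.2, 0.1]
opening: 0.84
grip_force: 0.0
```

```bash
cat > go.py <<'E'
import sys; from h import *
# python3 go.py x y z : remaining shift in tool axes
s=env.state(); p=s["eef_pos"]; r=s["tcp_rot"]
from scipy.spatial.transform import Rotation as Ro
R=Ro.from_euler("xyz",r).as_matrix()
print("t",s["t"],"p",p.round(1),"rpy deg",np.degrees(r).round(2),"F",s["ft_force"].round(1),"open",round(s["opening"]*95.1,1),"grip",round(s["grip_force"],1),"q",s["joints"].round(2))
if len(sys.argv)>3: print("tool shift",(R.T@(np.array(list(map(float,sys.argv[1:4])))-p)).round(1))
E
python3 go.py 488.5 -41.3 114
```

```text
t 2.4 p [488.7 -39.4 212.2] rpy deg [ 1.7998e+02 -4.0000e-02  7.0400e+00] F [ 1.3 -0.2  0.1] open 79.9 grip 0.0 q [-0.22  0.41  1.97 -0.    0.76  1.23]
tool shift [-0.5  1.8 98.2]
```

>>> jog_arm:
  motion:
    - [0, 0, 0, 0, 1.5, 0, 80]
    - [0, 0, 0, 0, 0, 30, 80]
    - [0, 0, 0, 0, 0, 30, 80]
    - [0, 0, 0, 0, 0, 25, 80]
    - [0, 0, 0, 0, 0, 13, 80]
    - [0, 0, 0, 0, 0, 0, 20]
    - [0, 0, 0, 0, 0, 0, 20]
    - [0, 0, 0, 0, 0, 0, 20]
    - [0, 0, 0, 0, 0, 0, 20]
    - [0, 0, 0, 0, 0, 0, 20]

```text
t: 3.65
eef_pos: [488.3, -42.6, 114.5]
tcp_rot: [3.142, -0.0, 0.123]
ft_force: [-0.2, -0.7, 1.1]
opening: 0.38
grip_force: 30.4
```

```bash
python3 go.py 488.5 -41.3 114
```

```text
t 3.65 p [488.3 -42.6 114.5] rpy deg [ 1.80e+02 -2.00e-02  7.04e+00] F [-0.2 -0.7  1.1] open 36.2 grip 30.4 q [-0.22  0.58  2.05  0.    0.51  1.23]
tool shift [ 0.4 -1.2  0.5]
```

>>> jog_arm:
  motion:
    - [0, 0, 0, 0, 0, -15, 20]
    - [0, 0, 0, 0, 0, -30, 20]
    - [0, 0, 0, 0, 0, -30, 20]
    - [0, 0, 0, 0, 0, -25, 20]
    - [0, 0, 0, -1, -20, 0, 20]
    - [0, 0, 0, -1.5, -40, 0, 20]
    - [0, 0, 0, -1.5, -45, 0, 20]
    - [0, 0, 0, -1.5, -45, 0, 20]
    - [0, 0, 0, -1.5, -45, 0, 20]
    - [0, 0, 0, -1.5, -45, 0, 20]

```text
t: 4.9
eef_pos: [449.8, 195.8, 215.0]
tcp_rot: [3.141, -0.0, 0.123]
ft_force: [0.5, -0.3, -2.4]
opening: 0.378
grip_force: 30.0
```

>>> jog_arm:
  motion:
    - [0, 0, 0, -1.5, -45, 0, 20]
    - [0, 0, 0, -1, -45, 0, 20]
    - [0, 0, 0, -1, -30, 0, 20]
    - [0, 0, 0, 0, -15, 0, 20]
    - [0, 0, 0, 0, 0, 30, 20]
    - [0, 0, 0, 0, 0, 30, 20]
    - [0, 0, 0, 0, 0, 20, 20]
    - [0, 0, 0, 0, 0, 10, 20]
    - [0, 0, 0, 0, 0, 5, 20]
    - [0, 0, 0, 0, 0, 0, 20]

```text
t: 6.15
eef_pos: [430.6, 328.0, 119.5]
tcp_rot: [-3.142, -0.0, 0.123]
ft_force: [0.5, -0.6, -3.2]
opening: 0.378
grip_force: 30.0
```

```bash
python3 go.py 430.5 328 106.5
```

```text
t 6.15 p [430.6 328.  119.5] rpy deg [-1.80e+02 -2.00e-02  7.03e+00] F [ 0.5 -0.6 -3.2] open 35.9 grip 30.0 q [ 0.53  0.61  1.92 -0.    0.61  1.98]
tool shift [-0.1 -0.1 13. ]
```

>>> jog_arm:
  motion:
    - [0, 0, 0, 0, 0, 6, 20]
    - [0, 0, 0, 0, 0, 4, 20]
    - [0, 0, 0, 0, 0, 2, 20]
    - [0, 0, 0, 0, 0, 0.7, 20]
    - [0, 0, 0, 0, 0, 0, 20]
    - [0, 0, 0, 0, 0, 0, 20]

```text
t: 6.9
eef_pos: [430.4, 328.0, 106.5]
tcp_rot: [3.142, -0.0, 0.123]
ft_force: [-0.0, -0.1, -2.5]
opening: 0.371
grip_force: 30.0
```

>>> jog_arm:
  motion:
    - [0, 0, 0, 0, 0, 0.5, 20]
    - [0, 0, 0, 0, 0, 0, 20]

```text
t: 7.15
eef_pos: [430.4, 328.1, 106.5]
tcp_rot: [-3.142, -0.0, 0.123]
ft_force: [-1.5, -0.3, 5.8]
opening: 0.375
grip_force: 30.0
```

Contact felt; release, rise, and look.

>>> jog_arm:
  motion:
    - [0, 0, 0, 0, 0, 0, 50]
    - [0, 0, 0, 0, 0, 0, 70]
    - [0, 0, 0, 0, 0, 0, 80]
    - [0, 0, 0, 0, 0, 0, 80]
    - [0, 0, 0, 0, 0, -15, 80]
    - [0, 0, 0, 0, 0, -30, 80]
    - [0, 0, 0, 0, 0, -40, 80]
    - [0, 0, 0, 0, 0, -40, 80]
    - [0, 0, 0, 0, 40, 0, 80]
    - [0, 0, 0, 0, 50, 0, 80]

```text
t: 8.4
eef_pos: [441.3, 238.2, 232.5]
tcp_rot: [-3.141, -0.002, 0.125]
ft_force: [-0.3, -0.3, 0.3]
opening: 0.837
grip_force: 0.0
```

>>> jog_arm:
  motion:
    - [0, 0, 0, 0, 50, 0, 80]
    - [0, 0, 0, 0, 50, 0, 80]
    - [0, 0, 0, 0, 50, 0, 80]
    - [0, 0, 0, 0, 50, 0, 80]
    - [0, 0, 0, 0, 50, 0, 80]
    - [0, 0, 0, 0, 50, 0, 80]

```text
t: 9.15
eef_pos: [478.2, -60.7, 232.1]
tcp_rot: [3.141, -0.001, 0.123]
ft_force: [1.0, -0.3, 0.7]
opening: 0.841
grip_force: 0.0
```

```bash
python3 - <<'E'
from m import *
for c in ["scene","top"]:
    d=env.read_camera(c);P=cloud(d);cv2.imwrite(f"pics/{c}1.png",d["color"][...,::-1]); np.savez(f"/tmp/{c}1.npz",P=P,c=d["color"])
    col=d["color"].reshape(-1,3).astype(int); nr=~(col[:,0]>1.6*col[:,1]+25)
    for n,ctr,r,z0,z1 in [("sock",(430,328),45,60,90),("mat",(430,328),75,-3,12)]:
        Q,m=sel(P,ctr,r,z0,z1);Q=Q[nr[m]]
        print(c,n,len(Q),rect(Q),np.median(Q[:,2]))
    # valve template fit: T silhouette of top surface
    Q,m=sel(P,(510,-339),80,44,60); Q=Q[nr[m]]
    from scipy.optimize import differential_evolution
    A=P[...,2].reshape(-1); 
    X=P.reshape(-1,3); near=(np.hypot(X[:,0]-510,X[:,1]+339)<90)&np.isfinite(A)
    Z=X[near]; lab=(Z[:,2]>44)&nr[near]&(Z[:,2]<60)
    def cost(p):
        ca,sa=np.cos(p[2]),np.sin(p[2]); x=ca*(Z[:,0]-p[0])+sa*(Z[:,1]-p[1]); y=-sa*(Z[:,0]-p[0])+ca*(Z[:,1]-p[1])
        ins=((x>-50)&(x<=38)&(abs(y)<23))|((x>38)&(x<50)&(abs(y)<32)); return (ins!=lab).mean()
    o=differential_evolution(cost,[(495,525),(-355,-325),(-.7,-.3)],seed=1,maxiter=60); print("valve",o.x[:2].round(1),np.degrees(o.x[2]).round(2),o.fun)
E
python3 go.py 509 -338.8 215
```

```text
scene sock 135 ((432.29864501953125, 325.92327880859375), (32.776573181152344, 35.09292221069336), 61.30976486206055) 72.44419044382323
scene mat 656 ((432.32159423828125, 327.89874267578125), (101.66471862792969, 100.4411392211914), 42.25366973876953) 3.4649012981329292
valve [ 506.3 -338. ] -27.81 0.02042266027348606
top sock 248 ((432.2109069824219, 329.07281494140625), (35.83698272705078, 35.169273376464844), 45.82655334472656) 75.16842968907383
top mat 1304 ((430.7728271484375, 328.6903076171875), (104.19424438476562, 104.73904418945312), 2.0854055881500244) 4.917016359390914
valve [ 509.9 -341. ] -28.94 0.022815237319209616
t 9.25 p [478.7 -62.6 232. ] rpy deg [ 1.7993e+02 -9.0000e-02  6.8200e+00] F [0.5 0.7 0.1] open 80.1 grip 0.0 q [-0.27  0.37  1.97 -0.    0.8   1.19]
tool shift [ -2.8 277.8  17.3]
```

View pics/scene1.png

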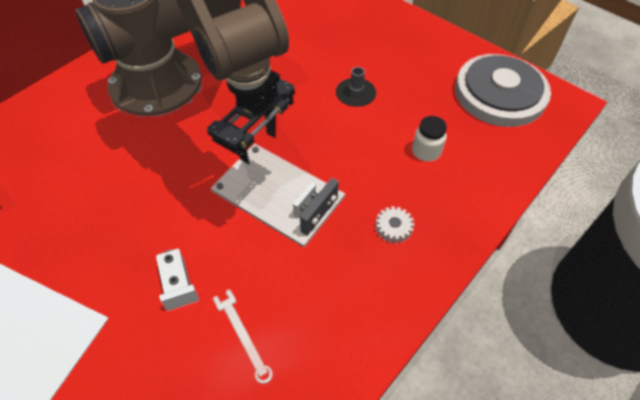

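The socket stands upright on the mat at about (356,80). The bystanders are unmoved. Next is the valve.

>>> jog_arm:
  motion:
    - [0, 0, 0, -2, 35, 0, 80]
    - [0, 0, 0, -2, 48, 0, 80]
    - [0, 0, 0, -2, 48, 0, 80]
    - [0, 0, 0, -2, 48, 0, 80]
    - [0, 0, 0, -1.7, 48, 0, 80]
    - [0, 0, 0, 0, 47.9, 0, 80]
    - [0, 0, 8.85, 0, 0, 0, 80]
    - [0, 0, 8.85, 0, 0, 0, 80]
    - [0, 0, 8.85, 0, 0, 0, 80]
    - [0, 0, 8.85, 0, 0, 0, 80]

```text
t: 10.5
eef_pos: [502.4, -332.3, 231.9]
tcp_rot: [3.142, -0.0, -0.5]
ft_force: [0.5, 0.7, -0.0]
opening: 0.839
grip_force: 0.0
```

>>> jog_arm:
  motion:
    - [0, 0, 0, 0, 0, 25, 80]
    - [0, 0, 0, 0, 0, 30, 80]
    - [0, 0, 0, 0, 0, 20, 80]
    - [0, 0, 0, 0, 0, 0, 80]
    - [0, 0, 0, 0, 0, 0, 80]

```text
t: 11.12
eef_pos: [502.7, -332.9, 157.3]
tcp_rot: [3.141, -0.001, -0.495]
ft_force: [-0.3, 0.5, -0.3]
opening: 0.838
grip_force: 0.0
```

```bash
python3 go.py 502.8 -336.6 87
```

```text
t 11.125 p [ 502.7 -332.9  157.3] rpy deg [ 1.7998e+02 -7.0000e-02 -2.8340e+01] F [-0.3  0.5 -0.3] open 79.7 grip 0.0 q [-0.69  0.62  1.74 -0.    0.78  1.37]
tool shift [ 1.8  3.2 70.3]
```

>>> jog_arm:
  motion:
    - [0, 0, 0, 1.8, 3.2, 0, 80]
    - [0, 0, 0, 0, 0, 25, 80]
    - [0, 0, 0, 0, 0, 25, 80]
    - [0, 0, 0, 0, 0, 14, 80]
    - [0, 0, 0, 0, 0, 6, 80]
    - [0, 0, 0, 0, 0, 0, 30]
    - [0, 0, 0, 0, 0, 0, 30]
    - [0, 0, 0, 0, 0, 0, 30]
    - [0, 0, 0, 0, 0, 0, 30]
    - [0, 0, 0, 0, 0, 0, 30]

```text
t: 12.38
eef_pos: [502.4, -336.8, 86.4]
tcp_rot: [3.141, -0.001, -0.495]
ft_force: [-0.8, 0.9, 4.1]
opening: 0.482
grip_force: 30.0
```

>>> jog_arm:
  motion:
    - [0, 0, 0, 0, 0, 0, 30]

```text
t: 12.5
eef_pos: [502.5, -336.8, 86.4]
tcp_rot: [3.141, -0.001, -0.495]
ft_force: [0.6, 1.8, 5.9]
opening: 0.484
grip_force: 30.0
```

```bash
python3 go.py 502.8 -336.6 187
```

```text
t 12.5 p [ 502.5 -336.8   86.4] rpy deg [ 1.7999e+02 -3.0000e-02 -2.8350e+01] F [0.6 1.8 5.9] open 46.0 grip 30.0 q [-0.7   0.73  1.77 -0.    0.64  1.37]
tool shift [   0.3   -0.3 -100.6]
```

>>> jog_arm:
  motion:
    - [0, 0, 0, 0, 0, -10, 30]
    - [0, 0, 0, 0, 0, -20, 30]
    - [0, 0, 0, 0, 0, -30, 30]
    - [0, 0, 0, 0, 0, -30, 30]
    - [0, 0, 0, 0, 0, -10, 30]
    - [0, 0, -7.07, 0, 0, 0, 30]
    - [0, 0, -7.07, 0, 0, 0, 30]
    - [0, 0, -7.07, 0, 0, 0, 30]
    - [0, 0, -7.07, 0, 0, 0, 30]
    - [0, 0, -7.07, 0, 0, 0, 30]

```text
t: 13.75
eef_pos: [501.9, -336.4, 185.0]
tcp_rot: [-3.14, 0.001, 0.126]
ft_force: [0.5, 0.2, -4.6]
opening: 0.483
grip_force: 29.9
```

>>> jog_arm:
  motion:
    - [0, 0, 0, 2, -20, 0, 30]
    - [0, 0, 0, 4, -35, 0, 30]
    - [0, 0, 0, 4, -40, 0, 30]
    - [0, 0, 0, 4, -40, 0, 30]
    - [0, 0, 0, 4, -40, 0, 30]
    - [0, 0, 0, 4, -40, 0, 30]
    - [0, 0, 0, 4, -35, 0, 30]
    - [0, 0, 0, 2, -25, 0, 30]
    - [0, 0, 0, 2, -15, 0, 30]
    - [0, 0, 0, 0, 0, 0, 30]

```text
t: 15.0
eef_pos: [496.5, -44.3, 185.9]
tcp_rot: [-3.142, 0.0, 0.123]
ft_force: [-0.5, 0.3, -5.2]
opening: 0.479
grip_force: 29.9
```

>>> jog_arm:
  motion:
    - [0, 0, 0, 0, 0, 20, 30]
    - [0, 0, 0, 0, 0, 25, 30]
    - [0, 0, 0, 0, 0, 15, 30]
    - [0, 0, 0, 0, 0, 0, 30]
    - [0, 0, 0, 0, 0, 0, 30]

```text
t: 15.62
eef_pos: [497.1, -45.5, 126.5]
tcp_rot: [3.141, -0.001, 0.122]
ft_force: [0.4, 0.8, -5.6]
opening: 0.485
grip_force: 29.9
```

```bash
python3 go.py 497.7 -44.9 98.4; python3 - <<'E'
from h import *
for c in ["scene","top"]:
    d=env.read_camera(c);P=cloud(d);np.savez(f"/tmp/{c}2.npz",P=P,c=d["color"])
    im=d["color"]; cr=im[130:250,190:360] if c=="scene" else im[170:310,290:400]
    cv2.imwrite(f"pics/{c}2.png",cv2.resize(cr,None,fx=4,fy=4,interpolation=cv2.INTER_CUBIC)[...,::-1])
E
```

```text
t 15.625 p [497.1 -45.5 126.5] rpy deg [ 1.7998e+02 -4.0000e-02  6.9600e+00] F [ 0.4  0.8 -5.6] open 46.1 grip 29.9 q [-0.22  0.56  2.02 -0.    0.56  1.23]
tool shift [ 0.7 -0.5 28.1]
```

View pics/scene2.png

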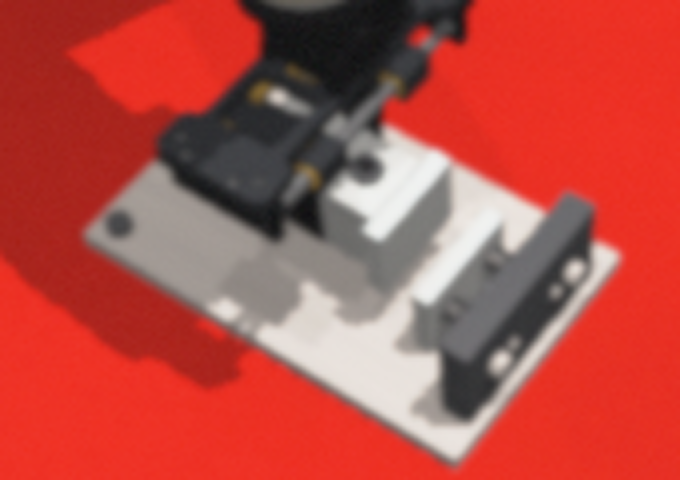

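View pics/top2.png

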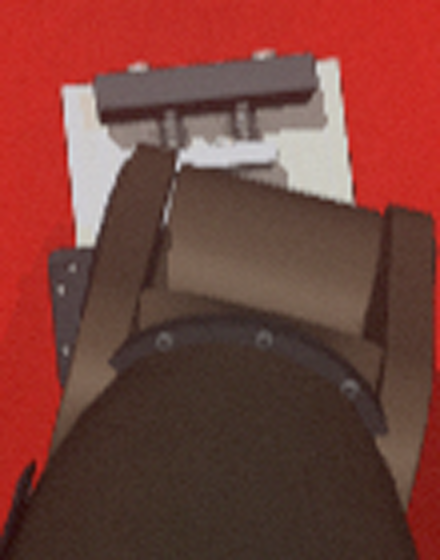

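The scene crop shows the flange's front face (about x 370-450) facing the pad, held just above the plate, with no contact yet. The top view is blocked by the arm. I check lateral centring and yaw from the scene cloud.

```bash
python3 - <<'E'
from h import *
f=np.load("/tmp/scene2.npz");P=f["P"].reshape(-1,3)
a=np.radians(7.0);F=np.array([503.7,-44.2]);R=np.array([[np.cos(a),np.sin(a)],[-np.sin(a),np.cos(a)]])
L=(P[:,:2]-F)@R.T; z=P[:,2]
def rep(n,m):
    q=L[m]; print(n,m.sum(),"x",np.percentile(q[:,0],[2,50,98]).round(1),"y",np.percentile(q[:,1],[1,50,99]).round(1),"ymid",(np.percentile(q[:,1],[1,99]).mean()).round(1),"z",np.median(z[m]).round(1))
    return q
def box(x0,x1,y0,y1,z0,z1): return (L[:,0]>x0)&(L[:,0]<x1)&(L[:,1]>y0)&(L[:,1]<y1)&(z>z0)&(z<z1)
rep("padtop",box(62,92,-60,60,56,68)); rep("stop",box(95,135,-80,80,70,84))
rep("flangetop",box(36,58,-60,60,74,86))
m=box(36,62,-60,60,35,72)
q=rep("flangeface",m)
# face line slope
p=np.polyfit(q[:,1],q[:,0],1);print("face slope deg",np.degrees(p[0]),"x at0",p[1])
m=box(60,74,-36,36,25,55); q=rep("padface",m)
E
```

```text
padtop 183 x [70.2 77.3 82.6] y [-36.1  -3.1  33.5] ymid -1.3 z 61.4
stop 501 x [105.7 116.2 125.1] y [-59.6  -3.1  57.9] ymid -0.8 z 76.4
flangetop 79 x [40.5 49.5 51. ] y [-33.1  -4.1  31.6] ymid -0.8 z 80.3
flangeface 196 x [39.9 49.4 50.8] y [-32.9  -8.2  30.4] ymid -1.3 z 56.0
face slope deg 3.4648481253287553 x at0 48.9234937856723
padface 7 x [69.6 71.4 72.7] y [-35.2 -33.8 -32.2] ymid -33.7 z 40.6
```

Laterally, the flange (-1.0) matches the pad and stop (-1.0) and the gap is about 20 mm. I lower onto the plate.

>>> jog_arm:
  motion:
    - [0, 0, 0, 0, 0, 12, 30]
    - [0, 0, 0, 0, 0, 9, 30]
    - [0, 0, 0, 0, 0, 4, 30]
    - [0, 0, 0, 0, 0, 2, 30]
    - [0, 0, 0, 0, 0, 0.5, 30]
    - [0, 0, 0, 0, 0, 0, 30]
    - [0, 0, 0, 0, 0, 0, 30]

```text
t: 16.6
eef_pos: [496.9, -45.3, 98.7]
tcp_rot: [3.141, -0.0, 0.122]
ft_force: [-0.1, -0.1, -5.2]
opening: 0.482
grip_force: 29.9
```

>>> jog_arm:
  motion:
    - [0, 0, 0, 0, 0, 0.4, 30]
    - [0, 0, 0, 0, 0, 0, 30]

```text
t: 16.85
eef_pos: [496.9, -45.2, 98.4]
tcp_rot: [3.141, -0.0, 0.122]
ft_force: [-1.2, 0.3, 0.3]
opening: 0.484
grip_force: 30.0
```

The block rests on the plate. I slide towards the pad.

>>> jog_arm:
  motion:
    - [0, 0, 0, 3, 0, 0, 30]
    - [0, 0, 0, 4, 0, 0, 30]
    - [0, 0, 0, 4, 0, 0, 30]
    - [0, 0, 0, 2, 0, 0, 30]
    - [0, 0, 0, 1, 0, 0, 30]

```text
t: 17.48
eef_pos: [509.7, -43.4, 98.5]
tcp_rot: [-3.141, 0.002, 0.122]
ft_force: [-9.0, -1.1, 7.1]
opening: 0.485
grip_force: 30.0
```

>>> jog_arm:
  motion:
    - [0, 0, 0, 1, 0, 0, 30]
    - [0, 0, 0, 1, 0, 0, 30]

```text
t: 17.73
eef_pos: [511.6, -43.2, 98.4]
tcp_rot: [-3.141, 0.002, 0.122]
ft_force: [-9.0, -1.6, 6.9]
opening: 0.487
grip_force: 30.0
```

>>> jog_arm:
  motion:
    - [0, 0, 0, 1, 0, 0, 30]
    - [0, 0, 0, 1, 0, 0, 30]

```text
t: 17.98
eef_pos: [513.6, -42.9, 98.4]
tcp_rot: [-3.141, 0.002, 0.122]
ft_force: [-8.9, -1.2, 7.6]
opening: 0.484
grip_force: 30.0
```

>>> jog_arm:
  motion:
    - [0, 0, 0, 1, 0, 0, 30]
    - [0, 0, 0, 1, 0, 0, 30]

```text
t: 18.23
eef_pos: [515.6, -42.7, 98.5]
tcp_rot: [-3.141, 0.002, 0.122]
ft_force: [-9.6, -1.7, 6.0]
opening: 0.48
grip_force: 30.0
```

>>> jog_arm:
  motion:
    - [0, 0, 0, 1, 0, 0, 30]
    - [0, 0, 0, 1, 0, 0, 30]

```text
t: 18.48
eef_pos: [517.5, -42.5, 98.5]
tcp_rot: [-3.141, 0.003, 0.122]
ft_force: [-9.2, -1.7, 7.9]
opening: 0.485
grip_force: 30.0
```

There is a constant 9 N of drag from pressing the block down, and the pad is not touched yet. I ease the downforce, then continue.

>>> jog_arm:
  motion:
    - [0, 0, 0, 0, 0, -0.25, 30]
    - [0, 0, 0, 0, 0, 0, 30]

```text
t: 18.73
eef_pos: [517.9, -42.4, 98.4]
tcp_rot: [-3.141, 0.002, 0.122]
ft_force: [-7.3, -0.1, 2.2]
opening: 0.481
grip_force: 30.0
```

>>> jog_arm:
  motion:
    - [0, 0, 0, 0.5, 0, 0, 30]
    - [0, 0, 0, 0.5, 0, 0, 30]

```text
t: 18.98
eef_pos: [518.7, -42.3, 98.5]
tcp_rot: [-3.141, 0.002, 0.122]
ft_force: [-8.5, -0.9, 4.2]
opening: 0.481
grip_force: 30.0
```

>>> jog_arm:
  motion:
    - [0, 0, 0, 0.5, 0, 0, 30]
    - [0, 0, 0, 0.5, 0, 0, 30]

```text
t: 19.23
eef_pos: [519.5, -42.2, 98.5]
tcp_rot: [-3.141, 0.003, 0.122]
ft_force: [-8.3, -0.8, 4.2]
opening: 0.483
grip_force: 30.0
```

>>> jog_arm:
  motion:
    - [0, 0, 0, 0.5, 0, 0, 30]
    - [0, 0, 0, 0.5, 0, 0, 30]

```text
t: 19.48
eef_pos: [520.3, -42.1, 98.5]
tcp_rot: [-3.141, 0.003, 0.122]
ft_force: [-10.0, -0.2, 4.9]
opening: 0.485
grip_force: 30.0
```

```bash
cat > pad.py <<'E'
from h import *
import sys
N=4
a=np.radians(7.0);F=np.array([503.7,-44.2]);R=np.array([[np.cos(a),np.sin(a)],[-np.sin(a),np.cos(a)]])
for k in range(N):
    d=env.read_camera("scene");P=cloud(d).reshape(-1,3);L=(P[:,:2]-F)@R.T; z=P[:,2]
    c=d["color"].reshape(-1,3).astype(int).sum(1)
    def box(x0,x1,y0,y1,z0,z1): return (L[:,0]>x0)&(L[:,0]<x1)&(L[:,1]>y0)&(L[:,1]<y1)&(z>z0)&(z<z1)
    m=box(50,104,-30,30,52,72)&(c>330)
    q=L[m][:,0]; zz=z[m]
    h,e=np.histogram(q,bins=np.arange(50,105,2))
    if k==0: print(dict(zip(e.astype(int).tolist(),h.tolist())))
    side=L[box(60,104,-37.5,-33,25,56)][:,0]
    print("top pct",np.percentile(q,[2,50,98]).round(1),"side",len(side),np.percentile(side,[5,50,95]).round(1) if len(side) else "", "stop",np.percentile(L[box(95,135,-60,60,70,84)][:,0],[2,50,98]).round(1),"block y",np.percentile(L[box(30,104,-60,60,57,69)][:,1],[1,99]).round(1))
im=d["color"][130:250,190:360];cv2.imwrite(sys.argv[1],cv2.resize(im,None,fx=4,fy=4,interpolation=cv2.INTER_CUBIC)[...,::-1])
E
python3 pad.py pics/p3.png; python3 go.py
```

```text
{50: 25, 52: 19, 54: 16, 56: 18, 58: 19, 60: 20, 62: 17, 64: 24, 66: 21, 68: 18, 70: 31, 72: 20, 74: 22, 76: 27, 78: 18, 80: 25, 82: 24, 84: 53, 86: 0, 88: 0, 90: 0, 92: 0, 94: 0, 96: 0, 98: 0, 100: 0, 102: 0}
top pct [50.6 71.1 85.5] side 40 [72.8 80.  85.6] stop [105.8 116.5 125.3] block y [-34.3  31.2]
top pct [51.  70.7 85.5] side 42 [74.4 79.6 85.1] stop [105.5 116.1 125.2] block y [-33.8  31.9]
top pct [50.7 70.4 85.8] side 37 [74.7 80.1 84.8] stop [105.5 116.3 125.4] block y [-34.   31.3]
top pct [50.8 70.7 85.5] side 39 [74.  80.1 85.5] stop [105.9 116.3 125.4] block y [-34.9  31.8]
t 19.675 p [520.4 -42.1  98.5] rpy deg [-1.7996e+02  1.7000e-01  6.9900e+00] F [-10.   -0.9   4.7] open 45.7 grip 30.0 q [-0.21  0.63  1.98 -0.    0.53  1.24]
```

View pics/p3.png

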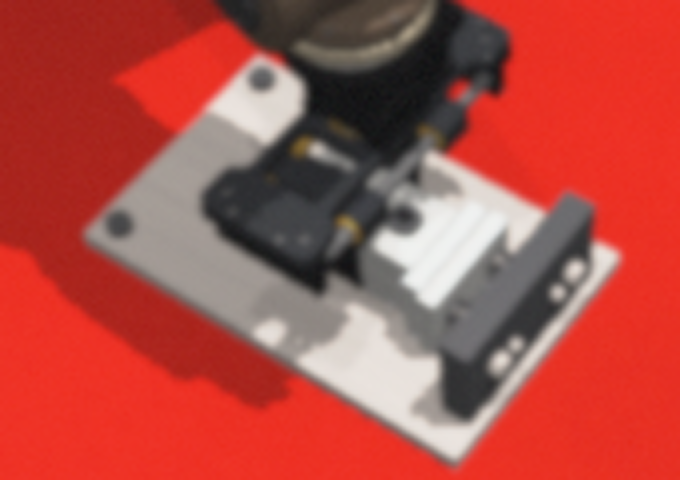

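The scene crop shows the flange now touching the pad squarely, and the pad's rear edge has moved back about 3 mm. I push about 6.5 mm more, steadily.

>>> jog_arm:
  motion:
    - [0, 0, 0, 0.5, 0, 0, 30]
    - [0, 0, 0, 0.5, 0, 0, 30]
    - [0, 0, 0, 0.5, 0, 0, 30]
    - [0, 0, 0, 0.5, 0, 0, 30]
    - [0, 0, 0, 0.5, 0, 0, 30]

```text
t: 20.3
eef_pos: [522.4, -41.7, 98.5]
tcp_rot: [-3.141, 0.004, 0.122]
ft_force: [-12.1, -1.4, 7.9]
opening: 0.485
grip_force: 30.0
```

>>> jog_arm:
  motion:
    - [0, 0, 0, 0.5, 0, 0, 30]
    - [0, 0, 0, 0.5, 0, 0, 30]
    - [0, 0, 0, 0.5, 0, 0, 30]
    - [0, 0, 0, 0.5, 0, 0, 30]
    - [0, 0, 0, 0.5, 0, 0, 30]

```text
t: 20.92
eef_pos: [524.4, -41.4, 98.5]
tcp_rot: [-3.14, 0.005, 0.122]
ft_force: [-14.1, -2.0, 7.6]
opening: 0.483
grip_force: 30.0
```

```bash
cat > pe.py <<'E'
from h import *
a=np.radians(7.0);F=np.array([503.7,-44.2]);R=np.array([[np.cos(a),np.sin(a)],[-np.sin(a),np.cos(a)]])
def edge(P,col):
    P=P.reshape(-1,3);L=(P[:,:2]-F)@R.T;z=P[:,2];c=col.reshape(-1,3).astype(int).sum(1)
    m=(abs(L[:,1])<32)&(z>55)&(z<72)&(c>330)&(L[:,0]>60)&(L[:,0]<104)
    q=L[m]; r=[]
    for y0 in range(-32,32,4):
        s=q[(q[:,1]>=y0)&(q[:,1]<y0+4)]
        if len(s): r.append((y0+2,s[:,0].max()))
    r=np.array(r); p=np.polyfit(r[:,0],r[:,1],1)
    return r[:,1].mean().round(2),np.degrees(p[0]).round(2)
for n in ["","1","2"]:
    f=np.load(f"/tmp/scene{n}.npz"); print("rest",edge(f["P"],f["c"]))
for k in range(4):
    d=env.read_camera("scene"); print("now",edge(cloud(d),d["color"]))
E
python3 pe.py; python3 go.py
```

```text
rest (np.float64(82.0), np.float64(-0.44))
rest (np.float64(82.14), np.float64(-0.74))
rest (np.float64(82.27), np.float64(-0.28))
now (np.float64(89.12), np.float64(-0.62))
now (np.float64(89.49), np.float64(-0.09))
now (np.float64(89.39), np.float64(-0.28))
now (np.float64(89.09), np.float64(0.06))
t 21.125 p [524.5 -41.4  98.5] rpy deg [-179.93    0.28    7.01] F [-15.2  -2.    8.5] open 45.8 grip 30.0 q [-0.2   0.64  1.97 -0.    0.54  1.25]
```

Pad at 7.2 mm. I add 2.6 mm, with a small correction for tilt and downforce.

>>> jog_arm:
  motion:
    - [0, 0, 0, 0.5, 0, -0.1, 30]
    - [0, 0.1, 0, 0.5, 0, -0.1, 30]
    - [0, 0.1, 0, 0.5, 0, 0, 30]
    - [0, 0.1, 0, 0.5, 0, 0, 30]
    - [0, 0, 0, 0.5, 0, 0, 30]
    - [0, 0, 0, 0, 0, 0, 30]
    - [0, 0, 0, 0, 0, 0, 30]

```text
t: 22.0
eef_pos: [526.1, -41.2, 98.4]
tcp_rot: [-3.14, 0.002, 0.122]
ft_force: [-18.8, -4.2, 9.5]
opening: 0.485
grip_force: 30.0
```

```bash
python3 pe.py; python3 go.py
```

```text
rest (np.float64(82.0), np.float64(-0.44))
rest (np.float64(82.14), np.float64(-0.74))
rest (np.float64(82.27), np.float64(-0.28))
now (np.float64(90.97), np.float64(0.3))
now (np.float64(90.8), np.float64(0.63))
now (np.float64(91.26), np.float64(-0.25))
now (np.float64(90.7), np.float64(-0.77))
t 22.2 p [526.1 -41.2  98.4] rpy deg [-1.7991e+02  1.2000e-01  7.0100e+00] F [-18.   -5.2   8.9] open 45.7 grip 30.0 q [-0.2   0.64  1.96  0.    0.54  1.24]
```

>>> jog_arm:
  motion:
    - [0, 0, 0, 0.5, 0, -0.1, 30]
    - [0, 0, 0, 0.5, 0, -0.1, 30]
    - [0, 0, 0, 0, 0, 0, 30]
    - [0, 0, 0, 0, 0, 0, 30]

```text
t: 22.7
eef_pos: [527.1, -41.1, 98.4]
tcp_rot: [-3.14, 0.002, 0.122]
ft_force: [-17.0, -5.1, 6.2]
opening: 0.48
grip_force: 30.0
```

```bash
python3 pe.py|tail -4; python3 go.py; python3 pad.py pics/p4.png | tail -1
```

```text
now (np.float64(92.66), np.float64(2.56))
now (np.float64(92.17), np.float64(0.35))
now (np.float64(92.1), np.float64(0.23))
now (np.float64(92.81), np.float64(-1.92))
t 22.9 p [527.1 -41.1  98.4] rpy deg [-1.7991e+02  1.2000e-01  7.0100e+00] F [-17.   -5.5   5. ] open 45.7 grip 30.0 q [-0.2   0.64  1.96  0.    0.54  1.24]
top pct [51.9 74.7 92.3] side 27 [81.5 85.3 90.6] stop [105.8 116.6 125.6] block y [-34.7  32.1]
```

View pics/p4.png

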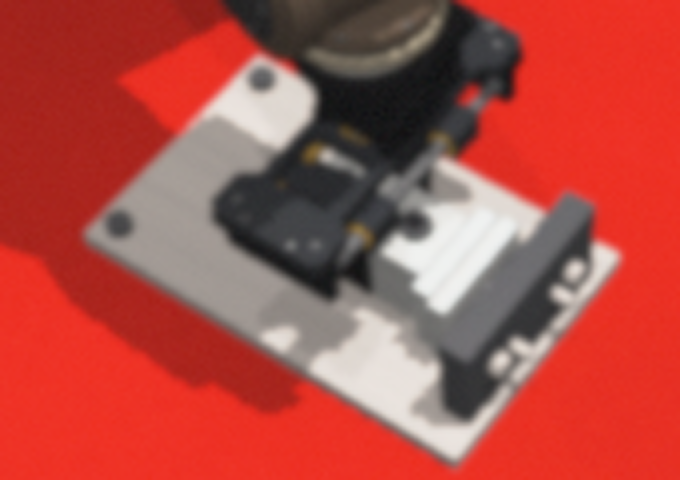

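The pad is about 10 mm back. The crop shows the flange square on the pad, with a clear gap to the stop. Hold for 2.5 s.

>>> jog_arm:
  motion:
    - [0, 0, 0, 0, 0, 0, 30]
    - [0, 0, 0, 0, 0, 0, 30]
    - [0, 0, 0, 0, 0, 0, 30]
    - [0, 0, 0, 0, 0, 0, 30]
    - [0, 0, 0, 0, 0, 0, 30]
    - [0, 0, 0, 0, 0, 0, 30]
    - [0, 0, 0, 0, 0, 0, 30]
    - [0, 0, 0, 0, 0, 0, 30]
    - [0, 0, 0, 0, 0, 0, 30]
    - [0, 0, 0, 0, 0, 0, 30]

```text
t: 24.35
eef_pos: [527.1, -41.1, 98.4]
tcp_rot: [-3.14, 0.002, 0.122]
ft_force: [-18.3, -3.5, 5.9]
opening: 0.482
grip_force: 30.0
```

>>> jog_arm:
  motion:
    - [0, 0, 0, 0, 0, 0, 30]
    - [0, 0, 0, 0, 0, 0, 30]
    - [0, 0, 0, 0, 0, 0, 30]
    - [0, 0, 0, 0, 0, 0, 30]
    - [0, 0, 0, 0, 0, 0, 30]
    - [0, 0, 0, 0, 0, 0, 30]
    - [0, 0, 0, 0, 0, 0, 30]
    - [0, 0, 0, 0, 0, 0, 30]
    - [0, 0, 0, 0, 0, 0, 30]
    - [0, 0, 0, 0, 0, 0, 30]

```text
t: 25.6
eef_pos: [527.1, -41.1, 98.4]
tcp_rot: [-3.14, 0.002, 0.122]
ft_force: [-17.2, -4.8, 6.2]
opening: 0.484
grip_force: 30.0
```

```bash
python3 pe.py|tail -4; python3 go.py
```

```text
now (np.float64(91.89), np.float64(-0.02))
now (np.float64(92.31), np.float64(-0.01))
now (np.float64(91.86), np.float64(0.06))
now (np.float64(92.01), np.float64(-0.65))
t 25.8 p [527.1 -41.1  98.4] rpy deg [-1.799e+02  1.200e-01  7.010e+00] F [-17.8  -4.7   5.8] open 46.1 grip 30.0 q [-0.2   0.64  1.96  0.    0.54  1.24]
```

The pad is steady at about 10 mm (rear edge 92.0 against 82.1 at rest), so I hand in.

```bash
python3 -c "
from cell import env
print(env.job_done())"
```

```text
the job is handed in; nothing more can be done
None
```

The job is handed in: the socket stands upright on the mat, and the valve block is gripped flat on the fixture, square and centred on the sprung pad, holding it about 10 mm back (10 N by the spring rate; the wrist reads about 18 N, which I put down to friction on the plate).

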